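Gauge the highlighter with the ratchet micrometer

TASK

Measure the highlighter's thickness with the bench micrometer: lay it flat on the micrometer's bed from the front, plain end first, between the guide rails and gently up against the end stop, and let go of it. Then close the spindle on it, down past the point where the floating bed has sunk and landed, by turning only the knurled ratchet cap on top clockwise until the slip clutch has clicked at least three times but no more than five, and leave it clamped there. Never overload the spindle or shove the end stop, and leave the eraser, the calculator and the glass apple alone.

Things in the scene. Friction and masses are not known exactly. Their poses are not given: they have to be found in the camera images.
- highlighter_mid (a point): Centre (half-way up) of the loose highlighter pen, a flat bar 116 mm long, 22 mm wide and 15 mm thick that starts lying flat on the desk, its plain end pointing roughly away from the robot and its capped end, with the small clip, towards it. Its own y axis runs along its length towards the plain end, z is up.
- highlighter: The same highlighter; origin at the centre of its underside.
- seat (a point): Where the highlighter's centre is when it lies flat on the bed against the end stop: 7.5 mm above the bed's top; sinks with the bed. x points from the stand's open front into it (the way the highlighter is slid in), y left, z up. The bed's front edge is 18 mm before this point, so the seated highlighter's last 40 mm overhang in free air, where it can be held. The spindle's axis is at x = +28 mm.
- stop: The upright end stop, a bright fixed plate across the far end of the bed; its front face is 58 mm beyond the seat point (+x), its top is 49 mm above the desk. This origin is the same as the stand's.
- spindle: Upright steel spindle, 11 mm across; origin at the centre of its flat nose, which starts 18 to 22 mm above the bed. It does not rotate; it sinks 16 mm per clockwise turn (from above) of the thimble, and stays where it is left. On it sit the plain bright thimble (25 mm across, 13 mm high; no clutch: do not let the fingers pinch or turn it) and, 2 mm above that, the ratchet cap.
- cap_top (a point): Centre of the top of the dark knurled ratchet cap, 25 mm across, 22 mm high, white line on top; 69.7 mm above the spindle's nose, sinks with the spindle. Running free it drags about 0.045 N m, pushing the bed 0.05; once the bed has landed, the clutch slips at about 0.064 N m, rippling with each click, and the spindle presses with 7 to 16 N. Turned back it unscrews the spindle.
- ratchet (a joint): How far the cap has slipped on the thimble, rad; 0 at the start, grows as the cap is turned clockwise while the clutch slips (never while the spindle runs free). One click is 0.349 rad (20 degrees).
- eraser: Loose bystander: small eraser, 40x19x13 mm, left of the micrometer; origin under its centre.
- calculator: Loose bystander: pocket calculator, 128x78x14 mm, further left; origin under its centre.
- glass_apple: Loose bystander: glass apple paperweight, 80 mm across and high, far right; origin under its centre.
- gauge: The grey micrometer stand, fixed; origin on the desk under the spindle's axis, axes as for the seat. Its bright bed starts with its top 33 to 35 mm above the desk, x -46 to +30 mm, the first 8 mm a lead-in ramp. Guide rails 27 mm apart stand 5 mm above the bed from x -18 to +30 mm, with mouths flared from x -33 mm on. Its arm: underside 63 mm, top 78 mm above the desk, x -13 to +57 mm.
- bed_top (a point): Point on the bed's top under the spindle. The bed floats: it stays at the height it has, but yields to about 2 N and sinks a few mm, by an amount not known beforehand, until it lands solid on its pedestal. So the spindle first touches the highlighter, then pushes it and the bed down, and only then is it truly clamped and the clutch slips.
- plain_end (a point): Centre of the highlighter's plain end face, 58 mm from its centre along its y axis: the end that goes in first.
There are look-alikes about, which are no part of the job. What is shaped like the highlighter but brown or orange is not meant.

How it is judged:
By the outcome, as a careful person would: the job done as asked, in the order asked, and still so for the second after the job is handed in, with the robot touching nothing.
It also fails if it takes over 72 s, if anything falls off the work surface, if the arm or the gripper's body presses on something with over 40 N, if the wrist force passes 120 N, or if a joint passes its speed limit or range.

ROBOT

A 6-joint arm with a two-finger parallel gripper is mounted at the origin on a cart in front of the work surface, level with it; the furniture and walls round the work are solid. World frame = base frame: x ahead of the robot, y to its left, z up, the work surface at z = 0. Lengths are in m, angles in rad, forces in N, time in s.
With the tool pointing down it reaches from about 0.25 to 0.775 m from the base axis. Payload 4 kg.
Tool frame: the origin (TCP) lies where the fingers leave the gripper's body, on its centre line; the fingertips stand 97 mm ahead of it and the grasp point (between the pads) lies 78 mm ahead of it; z points along the fingers, y is the line along which they close (so a half turn about z gives the same grasp; the last joint's range is limited). The gripper opens to 94 mm and grips with 3 to 60 N. Pads are 16 mm wide; open, the fingers measure 119 mm over their backs; the gripper's body (75 mm by 177 mm) begins 78 mm behind the grasp point.
Start: joints at [-1.261, 0.087, 1.371, -0, 1.684, -0.103], TCP at [0.221, -0.504, 0.303] pointing down, gripper open.
Joint ranges: [-3.1, 3.1], [-0.76, 2.03], [0.27, 2.55], [-1.08, 4.22], [0.17, 2.65], [-2.57, 2.57]. Speed limits (rad/s): [2.79, 2.79, 3.14, 3.14, 3.14, 3.14].

INTERFACE

Orientations are given as [roll, pitch, yaw] about the fixed x, y, z axes, in that order (R = Rz(yaw) Ry(pitch) Rx(roll)).
In Python, from bench import robot, eyes gives the robot as it stands. The module is installed in compiled form; this text tells all that it offers.
- The arm moves only by the tool carry_out, never from a script. Its argument "deltas" is a list of rows, each an object of numbers: "dx", "dy", "dz": the shift along the tool's x, y, z each as a share of 0.02 m, from -1 to 1; "wx", "wy", "wz": the turn, a rotation vector about the tool's x, y, z each as a share of 0.12 rad, from -1 to 1; "gripper": the closure in counts, from 0 (fully open) to 255 (shut). In form: [{"dx": .., "dy": .., "dz": .., "wx": .., "wy": .., "wz": .., "gripper": ..}, ...]. A call has 1 to 20 rows; each row shifts and turns the commanded pose from where the row before left it, along the tool's axes as they then stand; what a row does not reach is not made up. A row lasts 1/12 s, in which the tool goes at most 41.7 mm and 7.16 degrees, less where a joint would pass 70% of its speed; a pose out of reach is approached as far as the arm can. A call with a number of a shift or a turn outside -1 to 1 is refused whole. A call with a gripper value outside its range is refused whole. The fingers move at their own pace and stop on an object; the grip force is fixed at half the most. Time passes only in rows, so rows that do not move let the fingers close. It gives the time, the measured TCP pose, the force, the opening and the grip force at its end, in the units of the state.
- robot.get_obs(): the state, without advancing time (a new reading comes with each control period).
- eyes.snapshot(name): name is "scene" or "top"; returns the picture (480x640x3 uint8, red, green, blue); there is no depth.
- eyes.get_calibration(name): a dict with "fovy" (degrees; the focal length in pixels is half the picture's height over the tangent of half this angle, whatever the lens; pixels are square), "cx", "cy" (the principal point, pixels), "R" (3x3) and "t" (3): a world point X has camera coordinates R X + t. Camera axes: x right, y down, z forward; pixel columns grow to the right and rows downward; lengths in m; the calibration is good to about 2 mm. A picture is of the moment at which its call begins. get_calibration takes no time and is no camera call.
- robot.close_job(): hands the job in; it is judged then, once.
The state is a dict: "time": time; "joint_positions": joint angles; "qvel": joint speeds; "joint_torque": joint torques, N m; "tool_pos": TCP position; "ee_rot": TCP orientation; "wrist_force": force on the tool from outside, world axes, zero at the start; "wrist_torque": the same for the moment, N m; "width": finger opening in m; "finger_force": force on a finger pad.
Only numpy, scipy, OpenCV 4.12 (cv2) and the standard library are available. Lean on these libraries where they do the work, as an engineer would, in place of code of your own. Each camera call takes 0.05 s, during which the arm holds its last target. There are 200 camera calls.

## Working session

There is one attempt and no reset: what is moved stays moved. The work goes in short steps, Python scripts to look and compute and a tool call to move; the robot and the scene stay as the last step left them, time stands still between calls to the robot, and variables do not carry over. Pictures are saved under pics/ and viewed, at most 10 in all, crops included, and the job is handed in when it is done.

Besides the shell and the picture viewer there is one more tool, called after "Request:" in YAML: its name, and indented under it one key for each argument. carry_out: Moves the arm, as the interface text tells. Shift numbers are shares of 0.02 m and turn numbers shares of 0.12 rad, none past 1 either way. Its arguments: {"type":"object","properties":{"deltas":{"type":"array","items":{"type":"object","properties":{"dx":{"type":"number"},"dy":{"type":"number"},"dz":{"type":"number"},"wx":{"type":"number"},"wy":{"type":"number"},"wz":{"type":"number"},"gripper":{"type":"number"}}}}},"required":["deltas"]}

```bash
mkdir -p pics
cat > h.py <<'E'
import numpy as np, cv2
from bench import robot, eyes
def snap(n,f):
    im=eyes.snapshot(n); cv2.imwrite('pics/'+f,im[:,:,::-1]); return im
def ray(n,u,v,z):
    c=eyes.get_calibration(n); f=240/np.tan(np.radians(c['fovy'])/2)
    R=np.array(c['R']);t=np.array(c['t']); d=R.T@np.array([(u-c['cx'])/f,(v-c['cy'])/f,1]); o=-R.T@t
    return o+d*(z-o[2])/d[2]
def proj(n,X):
    c=eyes.get_calibration(n); f=240/np.tan(np.radians(c['fovy'])/2)
    p=np.array(c['R'])@np.array(X)+np.array(c['t']); return np.array([c['cx']+f*p[0]/p[2],c['cy']+f*p[1]/p[2]])
def tri(uv):
    from scipy.optimize import least_squares
    return least_squares(lambda X:np.concatenate([proj(n,X)-p for n,p in uv.items()]),[.5,0,.05]).x
def crop(im,f,x0,y0,w,h,s):
    cv2.imwrite('pics/'+f,cv2.resize(im[y0:y0+h,x0:x0+w,::-1],None,fx=s,fy=s,interpolation=cv2.INTER_CUBIC))
E
python3 - <<'E'
from h import *
snap('scene','s0.png');snap('top','t0.png')
for n in('scene','top'):
    c=eyes.get_calibration(n);print(n,c)
print(robot.get_obs())
E
```

```text
scene {'fovy': 53.08599129840856, 'cx': 316.29929220829524, 'cy': 237.26482683350915, 'R': array([[-6.19990675e-01, -7.84608859e-01, -7.08274289e-04],
       [-3.97641136e-01,  3.14990290e-01, -8.61778767e-01],
       [ 6.76382355e-01, -5.34013160e-01, -5.07283801e-01]]), 't': array([0.36607634, 0.27128598, 0.96548972])}
top {'fovy': 55.46763389920178, 'cx': 321.94263268831526, 'cy': 229.88163041749928, 'R': array([[ 0.02043664, -0.99979013, -0.00142826],
       [-0.98977489, -0.02003017, -0.14122483],
       [ 0.14116658,  0.00429982, -0.98997652]]), 't': array([0.03101773, 0.56128106, 1.03664232])}
{'time': 0.1, 'joint_positions': array([-1.26105565e+00,  8.78487699e-02,  1.37205800e+00, -1.24640367e-05,
        1.68360100e+00, -1.03102078e-01]), 'qvel': array([ 1.92724342e-05, -5.94354216e-04, -2.60132604e-03,  1.28951079e-04,
        6.69770132e-04,  4.37917135e-05]), 'joint_torque': array([ 3.34518023e-03, -3.41251910e+01, -3.03302300e+01,  7.19637517e-02,
        3.03629483e-02, -9.17917032e-05]), 'tool_pos': array([ 0.22056909, -0.5035107 ,  0.3016616 ]), 'ee_rot': array([-3.13968644e+00, -1.84780495e-04,  4.12841190e-01]), 'wrist_force': array([-0.07067888, -1.05312165,  1.11589987]), 'wrist_torque': array([-0.01391109,  0.02276392, -0.00382919]), 'finger_force': 0.0, 'width': 0.09415936474239803}
```

View pics/s0.png

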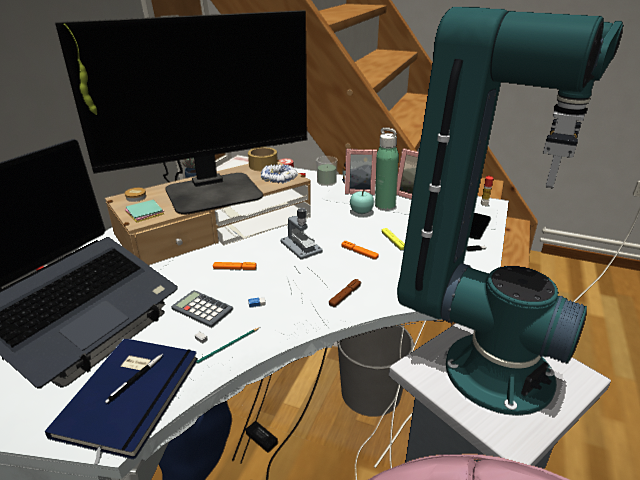

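View pics/t0.png

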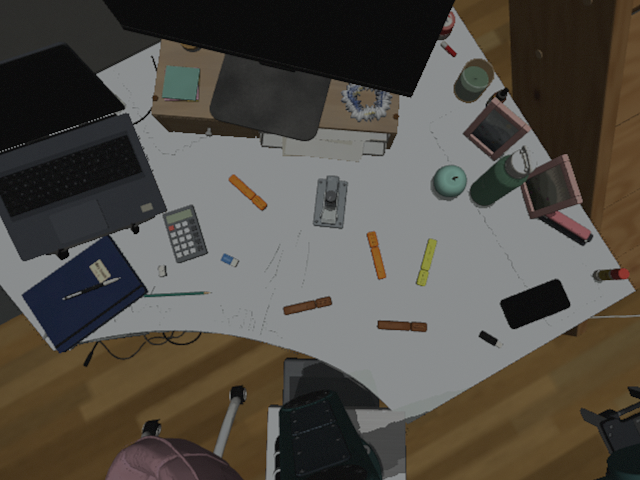

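The yellow bar at top (427,262) / scene (394,239) fits the highlighter. The orange bars at top (248,192) and (376,255) and the brown ones at (307,306) and (402,326) are look-alikes. I'll confirm with crops.

Run:
```python
from h import *
t=cv2.imread('pics/t0.png')[:,:,::-1];s=cv2.imread('pics/s0.png')[:,:,::-1]
a=cv2.resize(t[168:293,305:445,::-1],None,fx=4.8,fy=4.8,interpolation=cv2.INTER_CUBIC);cv2.imwrite('pics/tc.png',a)
crop(s,'sc.png',270,195,140,70,5.5)
# yellow mask
for n,im in(('top',t),('scene',s)):
    m=((im[:,:,0]>90)&(im[:,:,1]>90)&(im[:,:,2]<70)&(abs(im[:,:,0].astype(int)-im[:,:,1])<60)).astype(np.uint8)
    k,l,st,c=cv2.connectedComponentsWithStats(m)
    for i in range(1,k):
        if st[i,4]>60:
            p=np.argwhere(l==i)[:,::-1].astype(np.float32);print(n,st[i],cv2.minAreaRect(p))
```

```text
top [417 239  19  47 386] ((426.06610107421875, 262.14898681640625), (8.55097484588623, 47.284854888916016), 14.743562698364258)
top [374 251   9  20  74] ((377.48876953125, 260.6179504394531), (20.31230926513672, 4.572144031524658), 77.00537872314453)
scene [306   0  79  25 692] ((344.2428894042969, 13.70560073852539), (78.15962982177734, 22.731952667236328), 3.865461587905884)
scene [389   0  43  63 122] ((410.1153564453125, 30.923084259033203), (74.88452911376953, 1.941450834274292), 56.3099365234375)
scene [ 320   19  108  131 2267] ((389.8254699707031, 67.32215118408203), (159.25868225097656, 60.459320068359375), 55.00798416137695)
scene [488 147  25  38  73] ((499.7691650390625, 165.65382385253906), (44.09865951538086, 1.6641000509262085), 56.30992889404297)
scene [491 180  12  18 112] ((496.8564453125, 188.43563842773438), (10.149378776550293, 17.612157821655273), 5.710593223571777)
scene [503 217  27  49 793] ((516.5176391601562, 241.72940063476562), (24.367101669311523, 47.29022979736328), 6.911227226257324)
scene [528 250  14  23 249] ((534.5, 261.0), (22.0, 13.0), 90.0)
sc
[... 679 characters left out ...]
356  106  124 4748] ((258.0519104003906, 417.8066101074219), (71.58377075195312, 157.54258728027344), 29.05460548400879)
scene [247 376  23  51 268] ((258.3247375488281, 401.11407470703125), (5.737257480621338, 54.4656982421875), 19.358993530273438)
scene [392 389  23  48 505] ((401.9713134765625, 414.0129089355469), (15.88629150390625, 48.19287109375), 20.85445785522461)
scene [ 356  411   37   69 1240] ((373.6602478027344, 444.955810546875), (33.05950927734375, 69.74557495117188), 3.012787342071533)
scene [391 416  21  51 535] ((399.7241516113281, 440.7369079589844), (16.010440826416016, 52.244598388671875), 8.426968574523926)
scene [152 465  10  15  90] ((156.5, 472.0), (14.0, 9.0), 90.0)
```

View pics/tc.png

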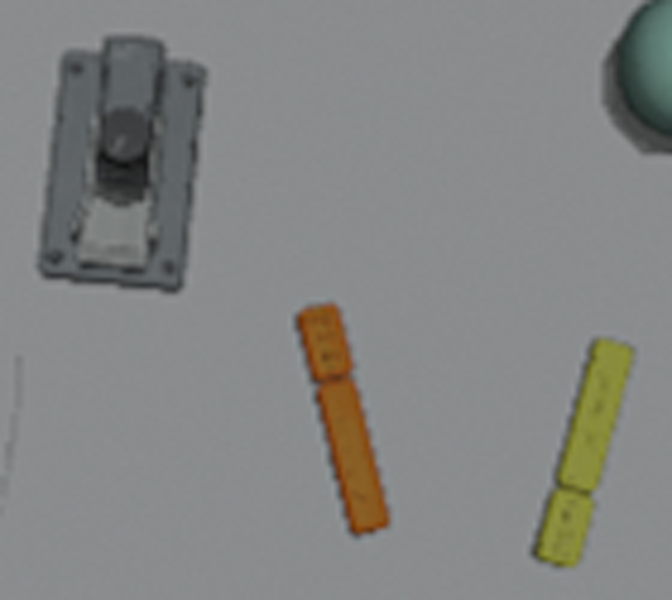

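View pics/sc.png

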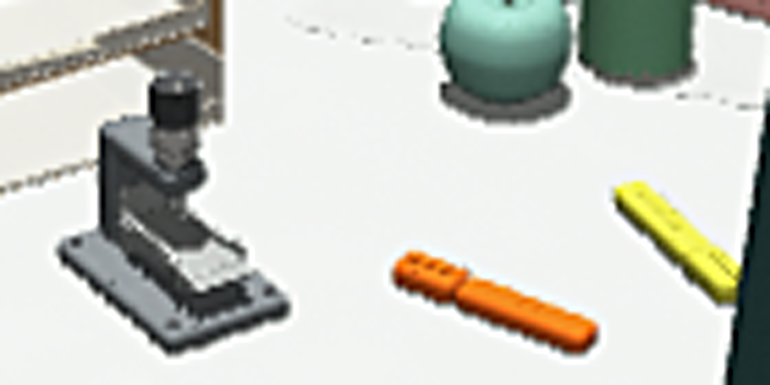

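The highlighter is yellow: plain end at crop (613,343), capped end at (558,560). In the same crop the gauge cap disc is at (127,130) and the bed's front edge runs (80,262)-(148,266).

Run:
```python
from h import *
T=lambda x,y:(305+x/4.8-.4,168+y/4.8-.4)
S=lambda x,y:(270+x/5.5-.4,195+y/5.5-.4)
pr=lambda s,p:print(s,np.round(p,4))
a=ray('top',*T(613,343),.015);b=ray('top',*T(558,560),.015)
pr('plain',a);pr('capd',b);print(np.linalg.norm(a-b)); d=a-b;print('ang',np.arctan2(d[1],d[0]))
pr('mid rect',ray('top',426.07,262.15,.013)); 
pr('S plain top', ray('scene',*S(632,187),.015))
for c in[(62,50),(207,65),(183,290),(40,270)]: pr('base',ray('top',*T(*c),.01))
for c in[(60,248),(175,350),(290,305)]: pr('Sbase',ray('scene',*S(*c),.008))
for c in[(80,262),(148,266)]: pr('bedfront',ray('top',*T(*c),.031))
for c in[(200,280),(250,252)]: pr('Sbedfront',ray('scene',*S(*c),.031))
pr('cap',ray('top',*T(127,132),.124)); pr('Scap',ray('scene',*S(175,82),.124))
pr('tri',tri({'top':T(127,132),'scene':S(175,82)}))
for c in[(105,40),(165,42)]: pr('armtopback',ray('top',*T(*c),.078))
c=robot
```

```text
plain [ 0.5472 -0.2234  0.015 ]
capd [ 0.4385 -0.1947  0.015 ]
0.11233599012929993
ang -0.2578443265059113
mid rect [ 0.4914 -0.2082  0.013 ]
S plain top [ 0.5401 -0.221   0.015 ]
base [0.6936 0.0561 0.01  ]
base [ 0.6872 -0.0184  0.01  ]
base [ 0.5704 -0.0078  0.01  ]
base [0.5791 0.0647 0.01  ]
Sbase [0.69   0.0542 0.008 ]
Sbase [0.5728 0.0658 0.008 ]
Sbase [ 0.5701 -0.0055  0.008 ]
bedfront [0.5803 0.0445 0.031 ]
bedfront [0.579  0.0107 0.031 ]
Sbedfront [0.5881 0.0382 0.031 ]
Sbedfront [0.594  0.0016 0.031 ]
cap [0.6261 0.0236 0.124 ]
Scap [0.6239 0.0252 0.124 ]
tri [0.6264 0.0235 0.1225]
armtopback [0.6813 0.0344 0.078 ]
armtopback [0.6809 0.0054 0.078 ]
```

Request:
carry_out:
  deltas:
    - {"dx": 0.84, "dy": -0.46, "dz": 0.2, "gripper": 0}
    - {"dx": 0.84, "dy": -0.46, "dz": 0.2, "gripper": 0}
    - {"dx": 0.84, "dy": -0.46, "dz": 0.2, "gripper": 0}
    - {"dx": 0.84, "dy": -0.46, "dz": 0.2, "gripper": 0}
    - {"dx": 0.84, "dy": -0.46, "dz": 0.2, "gripper": 0}
    - {"dx": 0.84, "dy": -0.46, "dz": 0.2, "gripper": 0}
    - {"dx": 0.84, "dy": -0.46, "dz": 0.2, "gripper": 0}
    - {"dx": 0.84, "dy": -0.46, "dz": 0.2, "gripper": 0}
    - {"dx": 0.84, "dy": -0.46, "dz": 0.2, "gripper": 0}
    - {"dx": 0.84, "dy": -0.46, "dz": 0.2, "gripper": 0}
    - {"dx": 0.84, "dy": -0.46, "dz": 0.2, "gripper": 0}
    - {"dx": 0.84, "dy": -0.46, "dz": 0.2, "gripper": 0}
    - {"dx": 0.84, "dy": -0.46, "dz": 0.2, "gripper": 0}
    - {"dx": 0.84, "dy": -0.46, "dz": 0.2, "gripper": 0}
    - {"dx": 0.84, "dy": -0.46, "dz": 0.2, "gripper": 0}
    - {"dx": 0.84, "dy": -0.46, "dz": 0.2, "gripper": 0}
    - {"dx": 0.84, "dy": -0.46, "dz": 0.2, "gripper": 0}
    - {"dx": 0.84, "dy": -0.46, "dz": 0.2, "gripper": 0}
    - {"dx": 0.84, "dy": -0.46, "dz": 0.2, "gripper": 0}
    - {"dx": 0.84, "dy": -0.46, "dz": 0.2, "gripper": 0}

```text
invalid input
```

Request:
carry_out:
  deltas:
    - {"wz": 0.93, "gripper": 120}
    - {"wz": 0.93, "gripper": 120}
    - {"wz": 0.93, "gripper": 120}
    - {"wz": 0.93, "gripper": 120}
    - {"wz": 0.93, "gripper": 120}
    - {"wz": 0.93, "gripper": 120}
    - {"gripper": 120}
    - {"gripper": 120}

```text
invalid input
```

Request:
carry_out:
  deltas:
    - {"dx": 0.84, "dy": -0.46, "dz": 0.2, "wx": 0, "wy": 0, "wz": 0, "gripper": 0}
    - {"dx": 0.84, "dy": -0.46, "dz": 0.2, "wx": 0, "wy": 0, "wz": 0, "gripper": 0}
    - {"dx": 0.84, "dy": -0.46, "dz": 0.2, "wx": 0, "wy": 0, "wz": 0, "gripper": 0}
    - {"dx": 0.84, "dy": -0.46, "dz": 0.2, "wx": 0, "wy": 0, "wz": 0, "gripper": 0}
    - {"dx": 0.84, "dy": -0.46, "dz": 0.2, "wx": 0, "wy": 0, "wz": 0, "gripper": 0}
    - {"dx": 0.84, "dy": -0.46, "dz": 0.2, "wx": 0, "wy": 0, "wz": 0, "gripper": 0}
    - {"dx": 0.84, "dy": -0.46, "dz": 0.2, "wx": 0, "wy": 0, "wz": 0, "gripper": 0}
    - {"dx": 0.84, "dy": -0.46, "dz": 0.2, "wx": 0, "wy": 0, "wz": 0, "gripper": 0}
    - {"dx": 0.84, "dy": -0.46, "dz": 0.2, "wx": 0, "wy": 0, "wz": 0, "gripper": 0}
    - {"dx": 0.84, "dy": -0.46, "dz": 0.2, "wx": 0, "wy": 0, "wz": 0, "gripper": 0}

```text
time: 0.93
tool_pos: [0.3379, -0.3511, 0.2619]
ee_rot: [-3.141, 0.0, 0.413]
wrist_force: [-0.2, 0.8, 0.1]
width: 0.0937
finger_force: 0.0
```

Request:
carry_out:
  deltas:
    - {"dx": 0.84, "dy": -0.46, "dz": 0.2, "wx": 0, "wy": 0, "wz": 0, "gripper": 0}
    - {"dx": 0.84, "dy": -0.46, "dz": 0.2, "wx": 0, "wy": 0, "wz": 0, "gripper": 0}
    - {"dx": 0.84, "dy": -0.46, "dz": 0.2, "wx": 0, "wy": 0, "wz": 0, "gripper": 0}
    - {"dx": 0.84, "dy": -0.46, "dz": 0.2, "wx": 0, "wy": 0, "wz": 0, "gripper": 0}
    - {"dx": 0.84, "dy": -0.46, "dz": 0.2, "wx": 0, "wy": 0, "wz": 0, "gripper": 0}
    - {"dx": 0.84, "dy": -0.46, "dz": 0.2, "wx": 0, "wy": 0, "wz": 0, "gripper": 0}
    - {"dx": 0.84, "dy": -0.46, "dz": 0.2, "wx": 0, "wy": 0, "wz": 0, "gripper": 0}
    - {"dx": 0.84, "dy": -0.46, "dz": 0.2, "wx": 0, "wy": 0, "wz": 0, "gripper": 0}
    - {"dx": 0.84, "dy": -0.46, "dz": 0.2, "wx": 0, "wy": 0, "wz": 0, "gripper": 0}
    - {"dx": 0.84, "dy": -0.46, "dz": 0.2, "wx": 0, "wy": 0, "wz": 0, "gripper": 0}
    - {"dx": 0, "dy": 0, "dz": 0, "wx": 0, "wy": 0, "wz": 0.93, "gripper": 90}
    - {"dx": 0, "dy": 0, "dz": 0, "wx": 0, "wy": 0, "wz": 0.93, "gripper": 90}
    - {"dx": 0, "dy": 0, "dz": 0, "wx": 0, "wy": 0, "wz": 0.93, "gripper": 90}
    - {"dx": 0, "dy": 0, "dz": 0, "wx": 0, "wy": 0, "wz": 0.93, "gripper": 90}
    - {"dx": 0, "dy": 0, "dz": 0, "wx": 0, "wy": 0, "wz": 0.93, "gripper": 90}
    - {"dx": 0, "dy": 0, "dz": 0, "wx": 0, "wy": 0, "wz": 0.93, "gripper": 90}
    - {"dx": 0, "dy": 0, "dz": 0, "wx": 0, "wy": 0, "wz": 0, "gripper": 90}

```text
time: 2.35
tool_pos: [0.4544, -0.2003, 0.2221]
ee_rot: [-3.141, 0.001, -0.259]
wrist_force: [-0.4, 0.3, -0.4]
width: 0.0609
finger_force: 0.0
```

Request:
carry_out:
  deltas:
    - {"dx": 0.05, "dy": -0.07, "dz": 0.76, "wx": 0, "wy": 0, "wz": 0, "gripper": 90}
    - {"dx": 0, "dy": 0, "dz": 0.76, "wx": 0, "wy": 0, "wz": 0, "gripper": 90}
    - {"dx": 0, "dy": 0, "dz": 0.76, "wx": 0, "wy": 0, "wz": 0, "gripper": 90}
    - {"dx": 0, "dy": 0, "dz": 0.76, "wx": 0, "wy": 0, "wz": 0, "gripper": 90}
    - {"dx": 0, "dy": 0, "dz": 0.76, "wx": 0, "wy": 0, "wz": 0, "gripper": 90}
    - {"dx": 0, "dy": 0, "dz": 0.76, "wx": 0, "wy": 0, "wz": 0, "gripper": 90}
    - {"dx": 0, "dy": 0, "dz": 0.76, "wx": 0, "wy": 0, "wz": 0, "gripper": 90}
    - {"dx": 0, "dy": 0, "dz": 0.76, "wx": 0, "wy": 0, "wz": 0, "gripper": 90}
    - {"dx": 0, "dy": 0, "dz": 0, "wx": 0, "wy": 0, "wz": 0, "gripper": 90}

```text
time: 3.1
tool_pos: [0.4548, -0.1988, 0.0985]
ee_rot: [-3.141, 0.004, -0.254]
wrist_force: [-0.9, 1.1, -0.1]
width: 0.0607
finger_force: 0.0
```

Request:
carry_out:
  deltas:
    - {"dx": 0, "dy": 0, "dz": 0, "wx": 0, "wy": 0, "wz": 0, "gripper": 150}
    - {"dx": 0, "dy": 0, "dz": 0, "wx": 0, "wy": 0, "wz": 0, "gripper": 170}
    - {"dx": 0, "dy": 0, "dz": 0, "wx": 0, "wy": 0, "wz": 0, "gripper": 200}
    - {"dx": 0, "dy": 0, "dz": 0, "wx": 0, "wy": 0, "wz": 0, "gripper": 230}
    - {"dx": 0, "dy": 0, "dz": 0, "wx": 0, "wy": 0, "wz": 0, "gripper": 255}
    - {"dx": 0, "dy": 0, "dz": 0, "wx": 0, "wy": 0, "wz": 0, "gripper": 255}
    - {"dx": 0, "dy": 0, "dz": 0, "wx": 0, "wy": 0, "wz": 0, "gripper": 255}
    - {"dx": 0, "dy": 0, "dz": 0, "wx": 0, "wy": 0, "wz": 0, "gripper": 255}

```text
time: 3.77
tool_pos: [0.4561, -0.1995, 0.1015]
ee_rot: [3.141, -0.001, -0.257]
wrist_force: [-0.5, -0.3, 1.9]
width: 0.0218
finger_force: 29.9
```

Request:
carry_out:
  deltas:
    - {"dx": 0, "dy": 0, "dz": -0.5, "wx": 0, "wy": 0, "wz": 0, "gripper": 255}
    - {"dx": 0, "dy": 0, "dz": -0.9, "wx": 0, "wy": 0, "wz": 0, "gripper": 255}
    - {"dx": 0, "dy": 0, "dz": -0.9, "wx": 0, "wy": 0, "wz": 0, "gripper": 255}
    - {"dx": 0, "dy": 0, "dz": -0.9, "wx": 0, "wy": 0, "wz": -0.7, "gripper": 255}
    - {"dx": 0, "dy": 0, "dz": -0.9, "wx": 0, "wy": 0, "wz": -0.7, "gripper": 255}
    - {"dx": 0, "dy": -0.9, "dz": 0, "wx": 0, "wy": 0, "wz": 0, "gripper": 255}
    - {"dx": 0, "dy": -0.9, "dz": 0, "wx": 0, "wy": 0, "wz": 0, "gripper": 255}
    - {"dx": 0, "dy": -0.9, "dz": 0, "wx": 0, "wy": 0, "wz": 0, "gripper": 255}
    - {"dx": 0, "dy": -0.9, "dz": 0, "wx": 0, "wy": 0, "wz": 0, "gripper": 255}
    - {"dx": 0, "dy": -0.9, "dz": 0, "wx": 0, "wy": 0, "wz": 0, "gripper": 255}
    - {"dx": 0, "dy": -0.9, "dz": 0, "wx": 0, "wy": 0, "wz": 0, "gripper": 255}
    - {"dx": 0, "dy": -0.9, "dz": 0, "wx": 0, "wy": 0, "wz": 0, "gripper": 255}
    - {"dx": 0, "dy": -0.9, "dz": 0, "wx": 0, "wy": 0, "wz": 0, "gripper": 255}
    - {"dx": 0, "dy": -0.9, "dz": 0, "wx": 0, "wy": 0, "wz": 0, "gripper": 255}
    - {"dx": 0, "dy": -0.9, "dz": 0, "wx": 0, "wy": 0, "wz": 0, "gripper": 255}
    - {"dx": 0, "dy": -0.9, "dz": 0, "wx": 0, "wy": 0, "wz": 0, "gripper": 255}
    - {"dx": 0, "dy": -0.9, "dz": 0, "wx": 0, "wy": 0, "wz": 0, "gripper": 255}
    - {"dx": 0, "dy": -0.9, "dz": 0, "wx": 0, "wy": 0, "wz": 0, "gripper": 255}
    - {"dx": 0, "dy": 0, "dz": 0, "wx": 0, "wy": 0, "wz": 0, "gripper": 255}
    - {"dx": 0, "dy": 0, "dz": 0, "wx": 0, "wy": 0, "wz": 0, "gripper": 255}

```text
time: 5.43
tool_pos: [0.4767, 0.0341, 0.1835]
ee_rot: [3.141, -0.0, -0.087]
wrist_force: [-0.2, -0.9, -0.6]
width: 0.0215
finger_force: 29.9
```

Run:
```python
from h import *
s=snap('scene','s1.png');t=snap('top','t1.png')
a=cv2.resize(t[150:270,260:400,::-1],None,fx=4,fy=4,interpolation=cv2.INTER_CUBIC)
b=cv2.resize(s[170:290,240:400,::-1],None,fx=3.5,fy=4,interpolation=cv2.INTER_CUBIC)
crop(t,'tc1.png',270,160,130,110,5.4)
crop(s,'sc1.png',260,180,150,110,5)
o=robot.get_obs();print(o['wrist_force'],o['wrist_torque'],o['joint_positions'])
```

```text
[ 0.06382594 -0.50797693 -0.0332957 ] [ 0.02796242 -0.01455028  0.04297784] [-4.88923221e-02 -1.79725427e-02  1.71904314e+00 -7.36679788e-04
  1.44031989e+00  1.61094257e+00]
```

View pics/tc1.png

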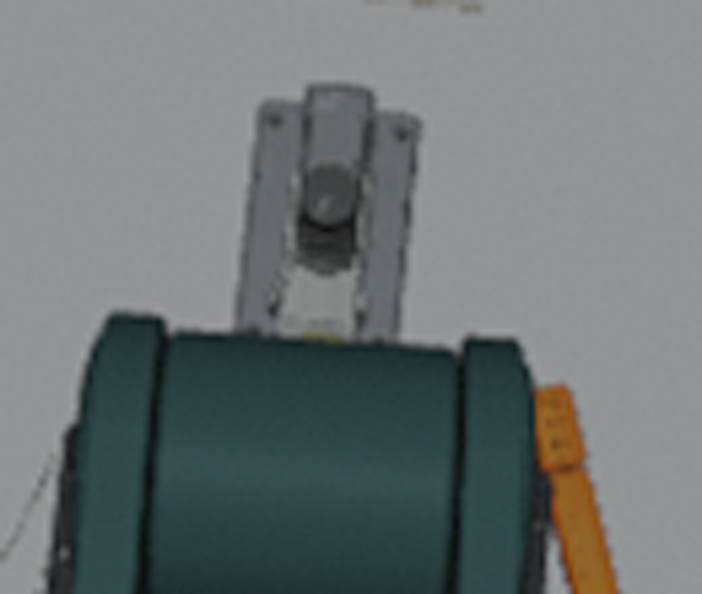

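View pics/sc1.png

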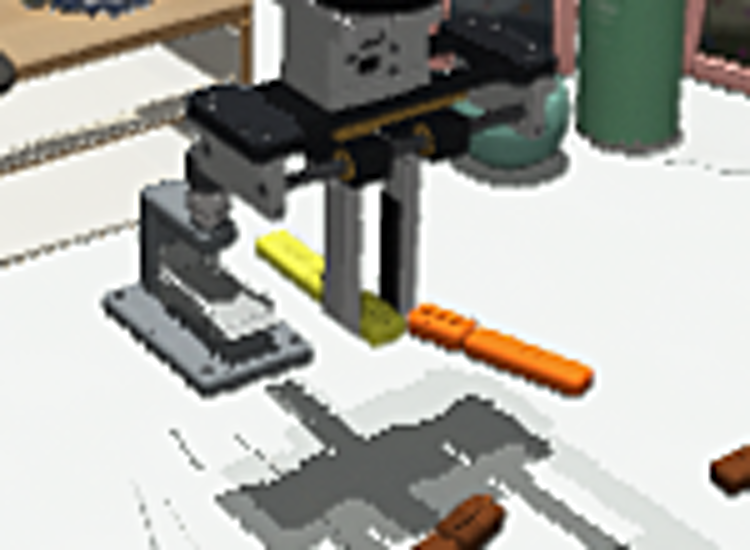

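Run:
```python
from h import *
pr=lambda s,p:print(s,np.round(p,4))
T=lambda x,y:(270+x/5.4-.4,160+y/5.4-.4); S=lambda x,y:(260+x/5-.4,180+y/5-.4)
pr('top tip',ray('top',*T(326,336),.097)); pr('scene tip',ray('scene',*S(273,241),.097))
pr('tri',tri({'top':T(326,336),'scene':S(273,241)}))
pr('cap',ray('top',*T(329,190),.123))
for c in [(266,102),(421,117)]: pr('base',ray('top',*T(*c),.01))
for c in [(307,88),(376,92)]: pr('armback',ray('top',*T(*c),.078))
for c in [(293,268),(357,270)]: pr('bed',ray('top',*T(*c),.034))
e=np.array([.996,-.088]);print(np.array([.4767,.0341])+.096*e)
```

```text
top tip [0.571  0.0246 0.097 ]
scene tip [0.56   0.0311 0.097 ]
tri [0.5715 0.0238 0.0895]
cap [0.627  0.0248 0.123 ]
base [0.6925 0.0528 0.01  ]
base [ 0.6869 -0.018   0.01  ]
armback [0.6814 0.0344 0.078 ]
armback [0.6802 0.0048 0.078 ]
bed [0.6112 0.0389 0.034 ]
bed [0.6109 0.0106 0.034 ]
[0.572316 0.025652]
```

Request:
carry_out:
  deltas:
    - {"dx": 0, "dy": -0.165, "dz": 0.5, "wx": 0, "wy": 0, "wz": 0, "gripper": 255}
    - {"dx": 0, "dy": 0, "dz": 0.6, "wx": 0, "wy": 0, "wz": 0, "gripper": 255}
    - {"dx": 0, "dy": 0, "dz": 0.6, "wx": 0, "wy": 0, "wz": 0, "gripper": 255}
    - {"dx": 0, "dy": 0, "dz": 0.6, "wx": 0, "wy": 0, "wz": 0, "gripper": 255}
    - {"dx": 0, "dy": 0, "dz": 0, "wx": 0, "wy": 0, "wz": 0, "gripper": 255}
    - {"dx": 0.3, "dy": 0, "dz": 0, "wx": 0, "wy": 0, "wz": 0, "gripper": 255}
    - {"dx": 0.3, "dy": 0, "dz": 0, "wx": 0, "wy": 0, "wz": 0, "gripper": 255}
    - {"dx": 0.3, "dy": 0, "dz": 0, "wx": 0, "wy": 0, "wz": 0, "gripper": 255}
    - {"dx": 0.3, "dy": 0, "dz": 0, "wx": 0, "wy": 0, "wz": 0, "gripper": 255}
    - {"dx": 0.3, "dy": 0, "dz": 0, "wx": 0, "wy": 0, "wz": 0, "gripper": 255}
    - {"dx": 0, "dy": 0, "dz": 0, "wx": 0, "wy": 0, "wz": 0, "gripper": 255}

```text
time: 6.45
tool_pos: [0.5084, 0.0341, 0.1376]
ee_rot: [3.142, -0.002, -0.089]
wrist_force: [0.6, -0.8, -0.7]
width: 0.0218
finger_force: 29.9
```

Run:
```python
from h import *
s=snap('scene','s2.png');t=snap('top','t2.png')
a=cv2.resize(t[165:240,290:370,::-1],(400,375),interpolation=cv2.INTER_CUBIC)
b=cv2.resize(s[205:265,275:355,::-1],(400,300),interpolation=cv2.INTER_CUBIC)
im=np.zeros((375,800,3),np.uint8);im[:,:400]=a;im[:300,400:]=b;cv2.imwrite('pics/c2.png',im)
```

```text
(no output)
```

View pics/c2.png

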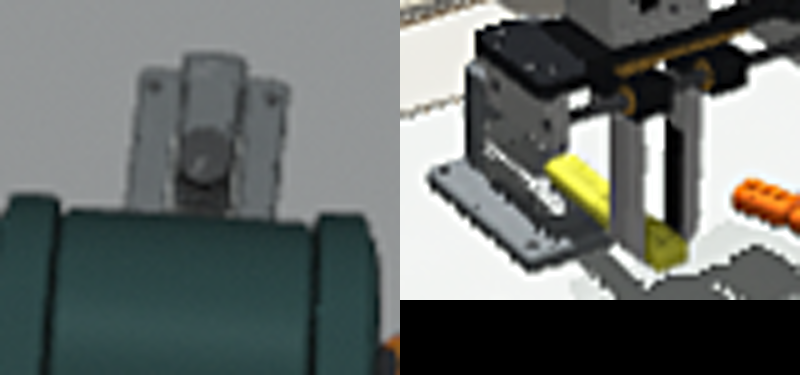

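Request:
carry_out:
  deltas:
    - {"dx": 0.2, "dy": 0, "dz": 0, "wx": 0, "wy": 0, "wz": 0, "gripper": 255}
    - {"dx": 0.2, "dy": 0, "dz": 0, "wx": 0, "wy": 0, "wz": 0, "gripper": 255}
    - {"dx": 0.2, "dy": 0, "dz": 0, "wx": 0, "wy": 0, "wz": 0, "gripper": 255}
    - {"dx": 0.2, "dy": 0, "dz": 0, "wx": 0, "wy": 0, "wz": 0, "gripper": 255}
    - {"dx": 0, "dy": 0, "dz": 0, "wx": 0, "wy": 0, "wz": 0, "gripper": 255}

```text
time: 6.97
tool_pos: [0.5236, 0.0328, 0.1372]
ee_rot: [3.141, -0.001, -0.089]
wrist_force: [0.9, 0.2, -1.2]
width: 0.0219
finger_force: 29.9
```

Request:
carry_out:
  deltas:
    - {"dx": 0.2, "dy": 0, "dz": 0, "wx": 0, "wy": 0, "wz": 0, "gripper": 255}
    - {"dx": 0.2, "dy": 0, "dz": 0, "wx": 0, "wy": 0, "wz": 0, "gripper": 255}
    - {"dx": 0, "dy": 0, "dz": 0, "wx": 0, "wy": 0, "wz": 0, "gripper": 255}

```text
time: 7.22
tool_pos: [0.5315, 0.0321, 0.1371]
ee_rot: [3.142, -0.001, -0.089]
wrist_force: [0.1, -1.0, 0.5]
width: 0.0221
finger_force: 29.9
```

Request:
carry_out:
  deltas:
    - {"dx": 0.2, "dy": 0, "dz": 0, "wx": 0, "wy": 0, "wz": 0, "gripper": 255}
    - {"dx": 0.2, "dy": 0, "dz": 0, "wx": 0, "wy": 0, "wz": 0, "gripper": 255}
    - {"dx": 0.2, "dy": 0, "dz": 0, "wx": 0, "wy": 0, "wz": 0, "gripper": 255}
    - {"dx": 0, "dy": 0, "dz": 0, "wx": 0, "wy": 0, "wz": 0, "gripper": 255}

```text
time: 7.55
tool_pos: [0.5435, 0.031, 0.1372]
ee_rot: [3.141, -0.001, -0.089]
wrist_force: [-0.3, 1.4, -0.3]
width: 0.0216
finger_force: 29.9
```

Request:
carry_out:
  deltas:
    - {"dx": 0.2, "dy": 0, "dz": 0, "wx": 0, "wy": 0, "wz": 0, "gripper": 255}
    - {"dx": 0.2, "dy": 0, "dz": 0, "wx": 0, "wy": 0, "wz": 0, "gripper": 255}
    - {"dx": 0.1, "dy": 0, "dz": 0, "wx": 0, "wy": 0, "wz": 0, "gripper": 255}
    - {"dx": 0, "dy": 0, "dz": 0, "wx": 0, "wy": 0, "wz": 0, "gripper": 255}

```text
time: 7.88
tool_pos: [0.5532, 0.0302, 0.1371]
ee_rot: [3.142, -0.0, -0.089]
wrist_force: [-0.7, -0.2, -0.6]
width: 0.0221
finger_force: 29.9
```

Request:
carry_out:
  deltas:
    - {"dx": 0.1, "dy": 0, "dz": 0, "wx": 0, "wy": 0, "wz": 0, "gripper": 255}
    - {"dx": 0.1, "dy": 0, "dz": 0, "wx": 0, "wy": 0, "wz": 0, "gripper": 255}
    - {"dx": 0, "dy": 0, "dz": 0, "wx": 0, "wy": 0, "wz": 0, "gripper": 255}

```text
time: 8.13
tool_pos: [0.5569, 0.0298, 0.1371]
ee_rot: [3.141, -0.0, -0.089]
wrist_force: [-0.1, 0.5, -0.1]
width: 0.0217
finger_force: 29.9
```

Request:
carry_out:
  deltas:
    - {"dx": 0.05, "dy": 0, "dz": 0, "wx": 0, "wy": 0, "wz": 0, "gripper": 255}
    - {"dx": 0, "dy": 0, "dz": 0, "wx": 0, "wy": 0, "wz": 0, "gripper": 255}

```text
time: 8.3
tool_pos: [0.5577, 0.0298, 0.1371]
ee_rot: [3.141, -0.0, -0.089]
wrist_force: [0.2, -0.5, 0.1]
width: 0.0218
finger_force: 29.9
```

Request:
carry_out:
  deltas:
    - {"dx": 0.05, "dy": 0, "dz": 0, "wx": 0, "wy": 0, "wz": 0, "gripper": 255}
    - {"dx": 0, "dy": 0, "dz": 0, "wx": 0, "wy": 0, "wz": 0, "gripper": 255}

```text
time: 8.47
tool_pos: [0.5587, 0.0297, 0.1371]
ee_rot: [3.142, -0.0, -0.089]
wrist_force: [-0.0, 0.4, 0.1]
width: 0.022
finger_force: 29.9
```

Request:
carry_out:
  deltas:
    - {"dx": 0.04, "dy": 0, "dz": 0, "wx": 0, "wy": 0, "wz": 0, "gripper": 255}
    - {"dx": 0, "dy": 0, "dz": 0, "wx": 0, "wy": 0, "wz": 0, "gripper": 255}

```text
time: 8.63
tool_pos: [0.5593, 0.0296, 0.137]
ee_rot: [3.142, 0.001, -0.089]
wrist_force: [-0.3, -0.3, 0.1]
width: 0.0218
finger_force: 29.9
```

Request:
carry_out:
  deltas:
    - {"dx": 0.03, "dy": 0, "dz": 0, "wx": 0, "wy": 0, "wz": 0, "gripper": 255}
    - {"dx": 0, "dy": 0, "dz": 0, "wx": 0, "wy": 0, "wz": 0, "gripper": 255}

```text
time: 8.8
tool_pos: [0.5595, 0.0296, 0.1368]
ee_rot: [3.141, 0.002, -0.089]
wrist_force: [-3.1, -0.1, -0.1]
width: 0.022
finger_force: 29.9
```

Request:
carry_out:
  deltas:
    - {"dx": -0.01, "dy": 0, "dz": 0, "wx": 0, "wy": 0, "wz": 0, "gripper": 160}
    - {"dx": 0, "dy": 0, "dz": 0, "wx": 0, "wy": 0, "wz": 0, "gripper": 130}
    - {"dx": 0, "dy": 0, "dz": 0, "wx": 0, "wy": 0, "wz": 0, "gripper": 110}
    - {"dx": 0, "dy": 0, "dz": 0, "wx": 0, "wy": 0, "wz": 0, "gripper": 110}
    - {"dx": 0, "dy": 0, "dz": -0.3, "wx": 0, "wy": 0, "wz": 0, "gripper": 110}
    - {"dx": 0, "dy": 0, "dz": -0.6, "wx": 0, "wy": 0, "wz": 0, "gripper": 110}
    - {"dx": 0, "dy": 0, "dz": -0.9, "wx": 0, "wy": 0, "wz": 0, "gripper": 110}
    - {"dx": 0, "dy": 0, "dz": -0.9, "wx": 0, "wy": 0, "wz": 0, "gripper": 110}
    - {"dx": 0, "dy": 0, "dz": -0.9, "wx": 0, "wy": 0, "wz": 0, "gripper": 110}
    - {"dx": 0, "dy": 0, "dz": -0.9, "wx": 0, "wy": 0, "wz": 0, "gripper": 110}
    - {"dx": 0, "dy": 0, "dz": -0.9, "wx": 0, "wy": 0, "wz": 0, "gripper": 110}
    - {"dx": 0, "dy": 0, "dz": 0, "wx": 0, "wy": 0, "wz": 0, "gripper": 110}

```text
time: 9.8
tool_pos: [0.5617, 0.0296, 0.2513]
ee_rot: [-3.141, -0.01, -0.089]
wrist_force: [0.6, 0.3, 0.5]
width: 0.0536
finger_force: 0.0
```

Run:
```python
from h import *
s=snap('scene','s3.png');t=snap('top','t3.png')
a=cv2.resize(t[165:240,290:370,::-1],(400,375),interpolation=cv2.INTER_CUBIC)
b=cv2.resize(s[200:260,270:350,::-1],(400,300),interpolation=cv2.INTER_CUBIC)
im=np.zeros((375,800,3),np.uint8);im[:,:400]=a;im[:300,400:]=b;cv2.imwrite('pics/c3.png',im)
```

```text
(no output)
```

View pics/c3.png

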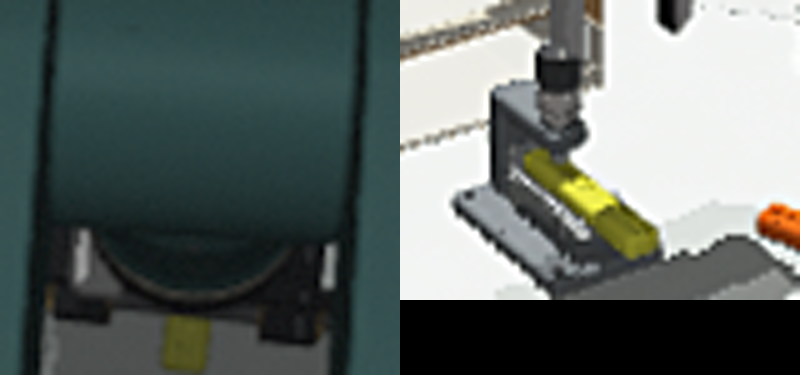

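Request:
carry_out:
  deltas:
    - {"dx": 0.65, "dy": 0, "dz": 0, "wx": 0, "wy": 0, "wz": -1, "gripper": 110}
    - {"dx": 0, "dy": 0, "dz": 0, "wx": 0, "wy": 0, "wz": -1, "gripper": 110}
    - {"dx": 0, "dy": 0, "dz": 0, "wx": 0, "wy": 0, "wz": -1, "gripper": 110}
    - {"dx": 0, "dy": 0, "dz": 0, "wx": 0, "wy": 0, "wz": -1, "gripper": 110}
    - {"dx": 0, "dy": 0, "dz": 0, "wx": 0, "wy": 0, "wz": -1, "gripper": 110}
    - {"dx": 0, "dy": 0, "dz": 0, "wx": 0, "wy": 0, "wz": -1, "gripper": 110}
    - {"dx": 0, "dy": 0, "dz": 0, "wx": 0, "wy": 0, "wz": -1, "gripper": 110}
    - {"dx": 0, "dy": 0, "dz": 0, "wx": 0, "wy": 0, "wz": -1, "gripper": 110}
    - {"dx": 0, "dy": 0, "dz": 0, "wx": 0, "wy": 0, "wz": -1, "gripper": 110}
    - {"dx": 0, "dy": 0, "dz": 0, "wx": 0, "wy": 0, "wz": -1, "gripper": 110}
    - {"dx": 0, "dy": 0, "dz": 0, "wx": 0, "wy": 0, "wz": -1, "gripper": 110}
    - {"dx": 0, "dy": 0, "dz": 0, "wx": 0, "wy": 0, "wz": -1, "gripper": 110}
    - {"dx": 0, "dy": 0, "dz": 0, "wx": 0, "wy": 0, "wz": -1, "gripper": 110}
    - {"dx": 0, "dy": 0, "dz": 0, "wx": 0, "wy": 0, "wz": -1, "gripper": 110}
    - {"dx": 0, "dy": 0, "dz": 0, "wx": 0, "wy": 0, "wz": -1, "gripper": 110}
    - {"dx": 0, "dy": 0, "dz": 0, "wx": 0, "wy": 0, "wz": -1, "gripper": 110}
    - {"dx": 0, "dy": 0, "dz": 0, "wx": 0, "wy": 0, "wz": -1, "gripper": 110}

```text
time: 11.32
tool_pos: [0.5721, 0.0285, 0.2431]
ee_rot: [-3.139, -0.001, 1.957]
wrist_force: [0.4, -0.5, 0.7]
width: 0.0533
finger_force: 0.0
```

Request:
carry_out:
  deltas:
    - {"dx": 0, "dy": 0, "dz": 0, "wx": 0, "wy": 0, "wz": -1, "gripper": 110}
    - {"dx": 0, "dy": 0, "dz": 0, "wx": 0, "wy": 0, "wz": -1, "gripper": 110}
    - {"dx": 0, "dy": 0, "dz": 0, "wx": 0, "wy": 0, "wz": -1, "gripper": 110}
    - {"dx": 0, "dy": 0, "dz": 0, "wx": 0, "wy": 0, "wz": -1, "gripper": 110}
    - {"dx": 0, "dy": 0, "dz": 0, "wx": 0, "wy": 0, "wz": -1, "gripper": 110}
    - {"dx": 0, "dy": 0, "dz": 0, "wx": 0, "wy": 0, "wz": -1, "gripper": 110}
    - {"dx": 0, "dy": 0, "dz": 0, "wx": 0, "wy": 0, "wz": -1, "gripper": 110}
    - {"dx": 0, "dy": 0, "dz": 0, "wx": 0, "wy": 0, "wz": -1, "gripper": 110}
    - {"dx": 0, "dy": 0, "dz": 0, "wx": 0, "wy": 0, "wz": -1, "gripper": 110}
    - {"dx": 0, "dy": 0, "dz": 0, "wx": 0, "wy": 0, "wz": -1, "gripper": 110}
    - {"dx": 0, "dy": 0, "dz": 0, "wx": 0, "wy": 0, "wz": -1, "gripper": 110}
    - {"dx": 0, "dy": 0, "dz": 0, "wx": 0, "wy": 0, "wz": -1, "gripper": 110}
    - {"dx": 0, "dy": 0, "dz": 0, "wx": 0, "wy": 0, "wz": -1, "gripper": 110}
    - {"dx": 0, "dy": 0, "dz": 0, "wx": 0, "wy": 0, "wz": -1, "gripper": 110}
    - {"dx": 0, "dy": 0, "dz": 0, "wx": 0, "wy": 0, "wz": -1, "gripper": 110}
    - {"dx": 0, "dy": 0, "dz": 0, "wx": 0, "wy": 0, "wz": -1, "gripper": 110}
    - {"dx": 0, "dy": 0, "dz": 0, "wx": 0, "wy": 0, "wz": -1, "gripper": 110}
    - {"dx": 0, "dy": 0, "dz": 0, "wx": 0, "wy": 0, "wz": 0, "gripper": 110}
    - {"dx": 0, "dy": 0, "dz": 0, "wx": 0, "wy": 0, "wz": 0, "gripper": 110}

```text
time: 12.9
tool_pos: [0.5723, 0.0285, 0.2436]
ee_rot: [3.14, -0.002, -2.295]
wrist_force: [0.6, 0.8, -0.2]
width: 0.0536
finger_force: 0.0
```

```bash
cat > g.py <<'E'
from h import *
import sys
from scipy.spatial.transform import Rotation as Ro
def d(target):
    o=robot.get_obs();R=Ro.from_euler('xyz',o['ee_rot']).as_matrix()
    print('delta units',np.round(R.T@(np.array(target)-o['tool_pos'])/.02,3))
def st():
    o=robot.get_obs();R=Ro.from_euler('xyz',o['ee_rot']).as_matrix()
    print('t',round(o['time'],2),'pos',np.round(o['tool_pos'],4),'rpy',np.round(o['ee_rot'],4),'j6',round(o['joint_positions'][5],3),'Ftool',np.round(R.T@o['wrist_force'],2),'T',np.round(o['wrist_torque'],4),'w',round(o['width'],4),'ff',o['finger_force'])
E
python3 -c "
from g import *
st();d([.626,.024,.203])"
```

```text
t 12.9 pos [0.5723 0.0285 0.2436] rpy [ 3.1396e+00 -1.6000e-03 -2.2951e+00] j6 -2.467 Ftool [-1.    0.05  0.17] T [ 0.1619 -0.0845  0.0179] w 0.0536 ff 0.0
delta units [-1.615 -2.164  2.023]
```

Request:
carry_out:
  deltas:
    - {"dx": -0.54, "dy": -0.72, "dz": 0, "wx": 0, "wy": 0, "wz": 0, "gripper": 110}
    - {"dx": -0.54, "dy": -0.72, "dz": 0, "wx": 0, "wy": 0, "wz": 0, "gripper": 110}
    - {"dx": -0.54, "dy": -0.72, "dz": 0, "wx": 0, "wy": 0, "wz": 0, "gripper": 110}
    - {"dx": 0, "dy": 0, "dz": 0, "wx": 0, "wy": 0, "wz": 0, "gripper": 110}
    - {"dx": 0, "dy": 0, "dz": 0.5, "wx": 0, "wy": 0, "wz": 0, "gripper": 110}
    - {"dx": 0, "dy": 0, "dz": 0.5, "wx": 0, "wy": 0, "wz": 0, "gripper": 110}
    - {"dx": 0, "dy": 0, "dz": 0.5, "wx": 0, "wy": 0, "wz": 0, "gripper": 110}
    - {"dx": 0, "dy": 0, "dz": 0.5, "wx": 0, "wy": 0, "wz": 0, "gripper": 110}
    - {"dx": 0, "dy": 0, "dz": 0, "wx": 0, "wy": 0, "wz": 0, "gripper": 160}
    - {"dx": 0, "dy": 0, "dz": 0, "wx": 0, "wy": 0, "wz": 0, "gripper": 178}
    - {"dx": 0, "dy": 0, "dz": 0, "wx": 0, "wy": 0, "wz": 0, "gripper": 178}
    - {"dx": 0, "dy": 0, "dz": 0, "wx": 0, "wy": 0, "wz": 0, "gripper": 178}

```text
time: 13.9
tool_pos: [0.6269, 0.0243, 0.2059]
ee_rot: [-3.14, 0.001, -2.292]
wrist_force: [0.1, 0.4, 0.7]
width: 0.0308
finger_force: 0.0
```

Run:
```python
from g import *
st()
s=snap('scene','s4.png');t=snap('top','t4.png')
b=cv2.resize(s[195:255,265:345,::-1],(800,600),interpolation=cv2.INTER_CUBIC)
cv2.imwrite('pics/c4.png',b);st()
```

```text
t 13.9 pos [0.6269 0.0243 0.2059] rpy [-3.1404e+00  9.0000e-04 -2.2920e+00] j6 -2.472 Ftool [-0.35  0.14 -0.72] T [ 0.1161 -0.1041  0.0422] w 0.0308 ff 0.0
t 14.0 pos [0.6269 0.0242 0.206 ] rpy [-3.1402e+00  1.0000e-03 -2.2921e+00] j6 -2.472 Ftool [-0.   -0.11 -0.2 ] T [ 0.067  -0.0556  0.0472] w 0.0288 ff 0.0
```

View pics/c4.png

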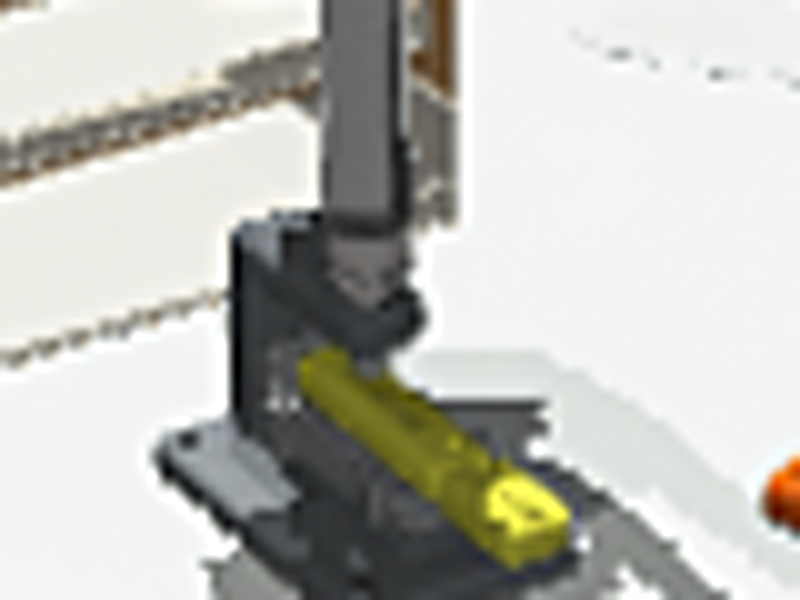

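Request:
carry_out:
  deltas:
    - {"dx": 0, "dy": 0, "dz": 0.05, "wx": 0, "wy": 0, "wz": 0, "gripper": 186}
    - {"dx": 0, "dy": 0, "dz": 0, "wx": 0, "wy": 0, "wz": 0, "gripper": 188}
    - {"dx": 0, "dy": 0, "dz": 0, "wx": 0, "wy": 0, "wz": 0, "gripper": 188}
    - {"dx": 0, "dy": 0, "dz": 0, "wx": 0, "wy": 0, "wz": 0, "gripper": 188}

```text
time: 14.33
tool_pos: [0.6266, 0.0245, 0.2044]
ee_rot: [3.141, 0.0, -2.292]
wrist_force: [-1.1, 1.2, 2.3]
width: 0.0251
finger_force: 4.5
```

```bash
python3 -c "
from g import *
st()"
```

```text
t 14.33 pos [0.6266 0.0245 0.2044] rpy [ 3.1414e+00  4.0000e-04 -2.2918e+00] j6 -2.472 Ftool [-0.23  1.62 -2.26] T [0.3378 0.1267 0.0271] w 0.0251 ff 4.526897817850113
```

Request:
carry_out:
  deltas:
    - {"dx": 0, "dy": 0.01, "dz": 0, "wx": 0, "wy": 0, "wz": 0, "gripper": 191}
    - {"dx": 0, "dy": 0, "dz": 0, "wx": 0, "wy": 0, "wz": 0, "gripper": 191}
    - {"dx": 0, "dy": 0, "dz": 0, "wx": 0, "wy": 0, "wz": 0, "gripper": 191}

```text
time: 14.58
tool_pos: [0.6265, 0.0245, 0.2044]
ee_rot: [-3.141, 0.0, -2.292]
wrist_force: [-0.0, 1.7, 2.6]
width: 0.0243
finger_force: 29.0
```

```bash
python3 -c "
from g import *
st()"
```

```text
t 14.58 pos [0.6265 0.0245 0.2044] rpy [-3.1415e+00  4.0000e-04 -2.2919e+00] j6 -2.472 Ftool [-1.29  1.14 -2.59] T [ 0.3766  0.0935 -0.0408] w 0.0243 ff 29.021105468273163
```

Request:
carry_out:
  deltas:
    - {"dx": 0, "dy": 0.005, "dz": -0.015, "wx": 0, "wy": 0, "wz": 0, "gripper": 190}
    - {"dx": 0, "dy": 0, "dz": 0.008, "wx": 0, "wy": 0, "wz": 0.5, "gripper": 190}
    - {"dx": 0, "dy": 0, "dz": 0.015, "wx": 0, "wy": 0, "wz": 1, "gripper": 190}
    - {"dx": 0, "dy": 0, "dz": 0.015, "wx": 0, "wy": 0, "wz": 1, "gripper": 190}
    - {"dx": 0, "dy": 0, "dz": 0.015, "wx": 0, "wy": 0, "wz": 1, "gripper": 190}
    - {"dx": 0, "dy": 0, "dz": 0.008, "wx": 0, "wy": 0, "wz": 0.5, "gripper": 190}

```text
time: 15.08
tool_pos: [0.6267, 0.0244, 0.2032]
ee_rot: [-3.141, 0.001, -2.777]
wrist_force: [0.9, 0.7, 2.2]
width: 0.0247
finger_force: 20.3
```

```bash
python3 -c "
from g import *
st()"
```

```text
t 15.08 pos [0.6267 0.0244 0.2032] rpy [-3.1409e+00  6.0000e-04 -2.7769e+00] j6 -1.987 Ftool [-1.07  0.39 -2.21] T [ 0.2524 -0.0509  0.0744] w 0.0247 ff 20.2566397190094
```

Request:
carry_out:
  deltas:
    - {"dx": 0, "dy": 0, "dz": 0.015, "wx": 0, "wy": 0, "wz": 1, "gripper": 190}
    - {"dx": 0, "dy": 0, "dz": 0.015, "wx": 0, "wy": 0, "wz": 1, "gripper": 190}
    - {"dx": 0, "dy": 0, "dz": 0.015, "wx": 0, "wy": 0, "wz": 1, "gripper": 190}
    - {"dx": 0, "dy": 0, "dz": 0.015, "wx": 0, "wy": 0, "wz": 1, "gripper": 190}
    - {"dx": 0, "dy": 0, "dz": 0.015, "wx": 0, "wy": 0, "wz": 1, "gripper": 190}
    - {"dx": 0, "dy": 0, "dz": 0.015, "wx": 0, "wy": 0, "wz": 1, "gripper": 190}
    - {"dx": 0, "dy": 0, "dz": 0, "wx": 0, "wy": 0, "wz": 0, "gripper": 190}

```text
time: 15.67
tool_pos: [0.6267, 0.0239, 0.2014]
ee_rot: [-3.141, 0.001, 2.789]
wrist_force: [-1.0, -1.1, 1.2]
width: 0.0248
finger_force: 20.2
```

```bash
python3 -c "
from g import *
st()"
```

```text
t 15.67 pos [0.6267 0.0239 0.2014] rpy [-3.1407e+00  1.1000e-03  2.7889e+00] j6 -1.27 Ftool [ 0.54 -1.4  -1.19] T [-0.0303 -0.1008 -0.0833] w 0.0248 ff 20.23512214422226
```

Request:
carry_out:
  deltas:
    - {"dx": 0, "dy": -0.005, "dz": 0.015, "wx": 0, "wy": 0, "wz": 1, "gripper": 190}
    - {"dx": 0, "dy": 0, "dz": 0.015, "wx": 0, "wy": 0, "wz": 1, "gripper": 190}
    - {"dx": 0, "dy": 0, "dz": 0.015, "wx": 0, "wy": 0, "wz": 1, "gripper": 190}

```text
time: 15.92
tool_pos: [0.6265, 0.0237, 0.2004]
ee_rot: [-3.141, 0.001, 2.428]
wrist_force: [-0.8, -0.4, 1.7]
width: 0.024
finger_force: 20.2
```

Request:
carry_out:
  deltas:
    - {"dx": 0, "dy": 0, "dz": 0.015, "wx": 0, "wy": 0, "wz": 1, "gripper": 190}
    - {"dx": 0, "dy": 0, "dz": 0.015, "wx": 0, "wy": 0, "wz": 1, "gripper": 190}

```text
time: 16.08
tool_pos: [0.6264, 0.0236, 0.1998]
ee_rot: [-3.141, 0.001, 2.188]
wrist_force: [-0.3, -0.9, 1.1]
width: 0.0243
finger_force: 20.2
```

```bash
python3 -c "
from g import *
st()"
```

```text
t 16.08 pos [0.6264 0.0236 0.1998] rpy [-3.1406e+00  1.5000e-03  2.1884e+00] j6 -0.67 Ftool [-0.54 -0.79 -1.09] T [-0.2727  0.007  -0.0124] w 0.0243 ff 20.225439369678497
```

Request:
carry_out:
  deltas:
    - {"dx": 0, "dy": 0, "dz": 0.015, "wx": 0, "wy": 0, "wz": 1, "gripper": 190}
    - {"dx": 0, "dy": 0, "dz": 0.015, "wx": 0, "wy": 0, "wz": 1, "gripper": 190}

```text
time: 16.25
tool_pos: [0.6263, 0.0235, 0.1992]
ee_rot: [-3.141, 0.002, 1.948]
wrist_force: [-1.1, -1.0, 1.9]
width: 0.0245
finger_force: 20.2
```

Request:
carry_out:
  deltas:
    - {"dx": 0, "dy": 0, "dz": 0.015, "wx": 0, "wy": 0, "wz": 1, "gripper": 190}
    - {"dx": 0, "dy": 0, "dz": 0.015, "wx": 0, "wy": 0, "wz": 1, "gripper": 190}

```text
time: 16.42
tool_pos: [0.6262, 0.0235, 0.1986]
ee_rot: [-3.141, 0.002, 1.708]
wrist_force: [-1.7, -0.8, 2.4]
width: 0.0244
finger_force: 20.2
```

```bash
python3 -c "
from g import *
st()"
```

```text
t 16.42 pos [0.6262 0.0235 0.1986] rpy [-3.1407e+00  1.8000e-03  1.7084e+00] j6 -0.19 Ftool [-0.59 -1.76 -2.36] T [-0.248   0.2217  0.0431] w 0.0244 ff 20.22223949432373
```

Request:
carry_out:
  deltas:
    - {"dx": 0, "dy": -0.005, "dz": 0.015, "wx": 0, "wy": 0, "wz": 1, "gripper": 190}
    - {"dx": 0, "dy": 0, "dz": 0.015, "wx": 0, "wy": 0, "wz": 1, "gripper": 190}

```text
time: 16.58
tool_pos: [0.626, 0.0235, 0.198]
ee_rot: [-3.141, 0.002, 1.468]
wrist_force: [-1.7, -1.0, 2.3]
width: 0.0245
finger_force: 20.2
```

Request:
carry_out:
  deltas:
    - {"dx": 0, "dy": 0, "dz": 0.015, "wx": 0, "wy": 0, "wz": 1, "gripper": 190}
    - {"dx": 0, "dy": 0, "dz": 0.015, "wx": 0, "wy": 0, "wz": 1, "gripper": 190}

```text
time: 16.75
tool_pos: [0.6259, 0.0236, 0.1975]
ee_rot: [-3.141, 0.002, 1.228]
wrist_force: [-2.5, -1.1, 3.4]
width: 0.0242
finger_force: 20.2
```

```bash
python3 -c "
from g import *
st()"
```

```text
t 16.75 pos [0.6259 0.0236 0.1975] rpy [-3.1411e+00  2.1000e-03  1.2284e+00] j6 0.29 Ftool [-1.85 -2.03 -3.43] T [-0.2571  0.4909  0.0918] w 0.0242 ff 20.22388994693756
```

Request:
carry_out:
  deltas:
    - {"dx": -0.01, "dy": -0.01, "dz": 0.013, "wx": 0, "wy": 0, "wz": 1, "gripper": 190}
    - {"dx": 0, "dy": 0, "dz": 0.013, "wx": 0, "wy": 0, "wz": 1, "gripper": 190}

```text
time: 16.92
tool_pos: [0.6257, 0.0236, 0.1975]
ee_rot: [3.141, 0.002, 0.988]
wrist_force: [-2.5, -1.0, 4.9]
width: 0.0245
finger_force: 20.2
```

```bash
python3 -c "
from g import *
st()"
```

```text
t 16.92 pos [0.6257 0.0236 0.1975] rpy [3.1414e+00 1.5000e-03 9.8850e-01] j6 0.53 Ftool [-2.18 -1.52 -4.89] T [-0.1145  0.5724  0.0431] w 0.0245 ff 20.230498909950256
```

Request:
carry_out:
  deltas:
    - {"dx": -0.01, "dy": -0.01, "dz": -0.015, "wx": 0, "wy": 0, "wz": 1, "gripper": 190}
    - {"dx": 0, "dy": 0, "dz": 0, "wx": 0, "wy": 0, "wz": 1, "gripper": 190}

```text
time: 17.08
tool_pos: [0.6255, 0.0237, 0.1975]
ee_rot: [3.141, 0.001, 0.749]
wrist_force: [-1.5, -0.0, 3.1]
width: 0.0246
finger_force: 20.2
```

Request:
carry_out:
  deltas:
    - {"dx": 0, "dy": 0, "dz": 0, "wx": 0, "wy": 0, "wz": 1, "gripper": 190}
    - {"dx": 0, "dy": 0, "dz": 0, "wx": 0, "wy": 0, "wz": 1, "gripper": 190}

```text
time: 17.25
tool_pos: [0.6254, 0.0238, 0.1975]
ee_rot: [3.141, 0.001, 0.509]
wrist_force: [-1.5, -0.8, 3.0]
width: 0.0242
finger_force: 20.2
```

```bash
python3 -c "
from g import *
st()"
```

```text
t 17.25 pos [0.6254 0.0238 0.1975] rpy [3.1412e+00 1.1000e-03 5.0860e-01] j6 1.01 Ftool [-1.7  -0.04 -3.03] T [0.0196 0.4167 0.0523] w 0.0242 ff 20.23595631122589
```

Request:
carry_out:
  deltas:
    - {"dx": -0.01, "dy": 0, "dz": 0, "wx": 0, "wy": 0, "wz": 1, "gripper": 190}
    - {"dx": 0, "dy": 0, "dz": 0, "wx": 0, "wy": 0, "wz": 1, "gripper": 190}
    - {"dx": 0, "dy": 0, "dz": 0, "wx": 0, "wy": 0, "wz": 1, "gripper": 190}
    - {"dx": 0, "dy": 0, "dz": 0, "wx": 0, "wy": 0, "wz": 1, "gripper": 190}
    - {"dx": 0, "dy": 0, "dz": 0, "wx": 0, "wy": 0, "wz": 1, "gripper": 190}
    - {"dx": 0, "dy": 0, "dz": 0, "wx": 0, "wy": 0, "wz": 0.5, "gripper": 190}
    - {"dx": 0, "dy": 0, "dz": 0, "wx": 0, "wy": 0, "wz": 0, "gripper": 190}

```text
time: 17.83
tool_pos: [0.6254, 0.0241, 0.1976]
ee_rot: [3.142, 0.0, -0.147]
wrist_force: [-1.8, 0.7, 2.9]
width: 0.0241
finger_force: 20.2
```

```bash
python3 -c "
from g import *
st()"
```

```text
t 17.83 pos [0.6254 0.0241 0.1976] rpy [ 3.1415e+00  3.0000e-04 -1.4680e-01] j6 1.666 Ftool [-1.88 -0.48 -2.9 ] T [ 0.1693  0.4463 -0.015 ] w 0.0241 ff 20.244718194007874
```

Request:
carry_out:
  deltas:
    - {"dx": 0, "dy": 0, "dz": 0, "wx": 0, "wy": 0, "wz": 0, "gripper": 180}
    - {"dx": 0, "dy": 0, "dz": 0, "wx": 0, "wy": 0, "wz": 0, "gripper": 140}
    - {"dx": 0, "dy": 0, "dz": 0, "wx": 0, "wy": 0, "wz": 0, "gripper": 100}
    - {"dx": 0, "dy": 0, "dz": 0, "wx": 0, "wy": 0, "wz": 0, "gripper": 90}
    - {"dx": 0, "dy": 0, "dz": -0.3, "wx": 0, "wy": 0, "wz": 0, "gripper": 90}
    - {"dx": 0, "dy": 0, "dz": -0.8, "wx": 0, "wy": 0, "wz": 0, "gripper": 90}
    - {"dx": 0, "dy": 0, "dz": -0.8, "wx": 0, "wy": 0, "wz": 0, "gripper": 90}
    - {"dx": 0, "dy": 0, "dz": -0.8, "wx": 0, "wy": 0, "wz": 0, "gripper": 90}
    - {"dx": -1, "dy": 0, "dz": -0.5, "wx": 0, "wy": 0, "wz": 0, "gripper": 90}
    - {"dx": -1, "dy": 0, "dz": -0.5, "wx": 0, "wy": 0, "wz": 0, "gripper": 90}
    - {"dx": -1, "dy": 0, "dz": 0, "wx": 0, "wy": 0, "wz": 0, "gripper": 90}
    - {"dx": -1, "dy": 0, "dz": 0, "wx": 0, "wy": 0, "wz": 0, "gripper": 90}
    - {"dx": -1, "dy": 0, "dz": 0, "wx": 0, "wy": 0, "wz": 0, "gripper": 90}
    - {"dx": -1, "dy": 0, "dz": 0, "wx": 0, "wy": 0, "wz": 0, "gripper": 90}
    - {"dx": 0, "dy": 0, "dz": 0, "wx": 0, "wy": 0, "wz": 0, "gripper": 90}

```text
time: 19.08
tool_pos: [0.5045, 0.0424, 0.2721]
ee_rot: [-3.142, 0.0, -0.148]
wrist_force: [0.2, 0.5, 0.4]
width: 0.061
finger_force: 0.0
```

Run:
```python
from g import *
st()
s=snap('scene','s5.png');t=snap('top','t5.png')
a=cv2.resize(t[165:245,290:370,::-1],(400,400),interpolation=cv2.INTER_CUBIC)
b=cv2.resize(s[195:255,265:345,::-1],(400,300),interpolation=cv2.INTER_CUBIC)
im=np.zeros((400,800,3),np.uint8);im[:,:400]=a;im[:300,400:]=b;cv2.imwrite('pics/c5.png',im)
```

```text
t 19.08 pos [0.5045 0.0424 0.2721] rpy [-3.1415e+00  1.0000e-04 -1.4760e-01] j6 1.69 Ftool [ 0.12 -0.52 -0.36] T [ 0.0599 -0.0052 -0.0716] w 0.061 ff 0.0
```

View pics/c5.png

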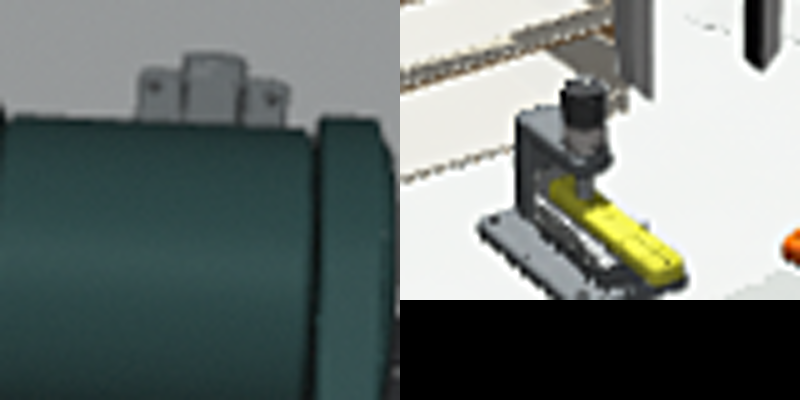

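The highlighter lies flat at the stop with the spindle nose down on it (crop about (585,185)), and the robot is clear. I'm handing it in.

```bash
python3 -c "
from bench import robot
print(robot.close_job())"
```

```text
the job is handed in; nothing more can be done
None
```

The highlighter is clamped flat against the end stop by the spindle, and the job is handed in at about 19 s: I estimate about four clutch clicks, judged from cap rotation after the bed landed (about 1.4 rad), not counted directly.

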